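# Clamp the block in the drilling fixture

## Task

A pine block lies ready in the nest of the drilling fixture. Grip and lift nothing, and never take the strap or the lever between the fingers: with the outside of a finger, push the steel clamp strap round until it stops over the block, and only then press its cam lever fully down so that the block is clamped. Leave the block in its nest and the things standing around undisturbed, and move clear at the end.

Things in the scene. Friction and masses are not known exactly. Their poses are not given: they have to be found in the camera images.
- fixture: Drilling fixture, fixed to the table: plywood board 110 x 190 x 15 mm with a nest of low aluminium bars and a 20 mm steel post. Origin: on the post's axis at the board's underside (table height). Its z is up; the board reaches from y = -150 to +40 mm and x = -55 to +55 mm in its frame. The nest lies on the -y side of the post. Nothing of the post is higher than 82 mm above the table.
- nest (a point): Centre of the nest's floor (top of the board, 15 mm above the table), 90 mm from the post's axis along the fixture's -y. Bars round the nest rise 10 mm above this floor.
- strap (a joint): Angle of the strap about the vertical post: 0 = swung fully clear, grows clockwise seen from above, 1.6 = against its stop, straight over the block (pointing along the fixture's -y). It starts between 0.05 and 0.5, turns with light friction (0.12 N m) and stays where it is left.
- strap_axis (a point): Point on the post's axis at the strap's mid-height, 65 mm above the table. Its x axis points along the strap to the free end, z up.
- strap_mid (a point): Point on the strap's centre line at its mid-height, 55 mm from the post's axis: a good place to push. Steel bar 22 mm wide, 14 mm tall (58 to 72 mm above the table), 106 mm from the post's axis to its free end; x along the strap to the free end, y across it, z up. Below it at the block is only 13 mm of air.
- lever (a joint): Angle of the cam lever, carried at the strap's outer end: 0 = up (handle rises outward from its pivot at 1.0 rad, 57 degrees, above level), grows as the handle is pressed down, 1.0 = fully down, handle level and pointing straight outward beyond the strap's free end. It starts between 0 and 0.12; friction 0.22 N m plus the cam's pressure (under 10 N at the handle in all); it stays where it is left.
- lever_pivot (a point): Centre of the lever's pivot pin, on the strap's centre line, 90 mm from the post's axis and 82 mm above the table. Its x axis points along the handle, y along the pin.
- lever_press (a point): Point on the upper face of the lever's black handle, 68 mm along it from the pivot and 6 mm above its centre line: where to press. x along the handle to its end, z out of the upper face. The handle is 16 mm wide and 12 mm thick and spans 33 to 87 mm from the pivot.
- pad: Sprung rubber pad, 18 mm across, under the strap below the cam, 90 mm from the post's axis. The lever drives it down; lever up, its underside is 50 mm above the table, 5 mm above the block. With the lever down over the block it presses with about 10 N. Origin: centre of its underside.
- block: Pine block 60 x 40 x 30 mm, lying loose in the nest, its top 45 mm above the table. Origin: centre of its underside.
- spool: Wooden thread spool, 34 mm across, 36 mm tall, standing loose near the fixture. Origin: centre of its underside.
- pot: Small paint pot, 32 mm across, 42 mm tall, standing loose near the fixture. Origin: centre of its underside.
- sanding_block: Cork sanding block 36 x 70 x 26 mm, lying loose near the fixture. Origin: centre of its underside.
- glue: Glue bottle, 31 mm across, 84 mm tall, standing loose behind the fixture. Origin: centre of its underside.
Mind the look-alikes: they are no part of the job. Leave any blue or turquoise look-alike of the block alone.

How it is judged:
By the outcome, as a careful person would: the job done as asked, in the order asked, and still so for the second after the job is handed in, with the robot touching nothing.
It also fails if it takes over 51 s, if anything falls off the work surface, if the arm or the gripper's body presses on something with over 40 N, if the wrist force passes 120 N, or if a joint passes its speed limit or range.

## Robot

A 7-joint arm with a two-finger parallel gripper is mounted at the origin on a cart in front of the work surface, level with it; the furniture and walls round the work are solid. World frame = base frame: x ahead of the robot, y to its left, z up, the work surface at z = 0. Lengths are in m, angles in degrees, forces in N, time in s.
With the tool pointing down it reaches from about 0.35 to 0.775 m from the base axis. Payload 3.1 kg.
Tool frame: the origin (TCP) lies on the centre line of the jaws, within the pads' length; the fingertips stand 17 mm ahead of it and the grasp point (between the pads) lies 2 mm behind it (robot.tip_reach is the distance from the TCP to the fingertips, in m); z points along the fingers, y is the line along which they close (so a half turn about z gives the same grasp; the last joint's range is limited). The gripper opens to 85 mm and grips with 20 to 120 N. Pads are 22 mm wide; open, the fingers measure 114 mm over their backs; the gripper's body (76 mm by 85 mm) begins 54 mm behind the grasp point. The pads swing forward as they close: fully open they stand 13 mm farther back than shut.
Start: joints at [-2.389, 17.813, 0.802, 86.603, -0.252, 75.585, -1.558], TCP at [0.55, 0, 0.248] pointing down, gripper open.
Joint ranges: [-154.91, 154.91], [-16.99, 109.72], [-72.82, 74.43], [7.12, 147.25], [-82.49, 262.49], [11.32, 116.49], [-174.64, 174.64]. Speed limits (degrees/s): [159.86, 159.86, 180, 180, 180, 180, 180].

## Interface

Orientations are given as [roll, pitch, yaw] about the fixed x, y, z axes, in that order (R = Rz(yaw) Ry(pitch) Rx(roll)).
In Python, from station import robot, fingers, vision, workorder, recognise gives the robot as it stands. Calls block until the motion is done:
- robot.move_to(position, orientation): joint-space move of the TCP to a pose.
- robot.line_to(position, orientation=None, velocity=0.15, f_stop=None): straight line of the TCP; orientation=None keeps the orientation; velocity is the mean speed in m/s. With f_stop (N) it stops when the force on the tool has changed by that much, and returns True; else False.
- robot.move_j(angles): joint-space move.
- fingers.gripper_to(opening, force=None): opening from 0.0 (shut) to 1.0 (fully open); force is the grip in N (None keeps the last); returns when the fingers have stopped.
- robot.pause(seconds).
- robot.inverse_kinematics(position, orientation): joint angles nearest the present ones, or None.
- vision.grab_frame(name): name is "scene" or "side" or "wrist"; returns the picture (420x560x3 uint8, red, green, blue); there is no depth.
- vision.calibration(name): a dict with "mtx" (3x3 intrinsics, pixels), "extrinsics" (4x4, takes a point from world to camera coordinates); the wrist camera has in their place "T_tool_cam" (4x4, takes a point from camera to tool coordinates, whose origin is the TCP and whose axes are the flange's). Camera axes: x right, y up, looking along -z (the intrinsics and any distortion apply to the point x, -y, -z); pixel columns grow to the right and rows downward; lengths in m; the calibration is good to about 2 mm. A picture is of the moment at which its call begins: read the wrist's pose just before it. calibration takes no time and is no camera call.
A pose or a line that the arm cannot do raises robot.PlanningError and nothing moves.
- workorder.close_job(): hands the job in; it is judged then, once.
Trained networks look in the newest picture that a camera, given by its name, has taken for a name from the list of things; names that differ only in an ending like _2 or _b are one class to them, and where a whole thing is asked for, a point or a joint stands for the part that bears it (a point fixed in the world has none). Each returns a list of dicts, best first, with "p" (0 to 1); they miss things now and then, are a little off and sometimes report something else, mostly with a low value. They report only what shows in the picture. A call takes as long as a camera call. They do not tell look-alikes from the thing itself.
- recognise(label, camera): "rect" ([centre column, centre row, width, height] in pixels, round what is visible of it).
Readings, each from a call of its own:
- robot.current_time_s(): time.
- robot.current_joint_positions(): joint angles.
- robot.current_dq(): joint speeds.
- robot.current_joint_torque(): joint torques, N m.
- robot.current_tool_pos(): TCP position.
- robot.current_eef_rot(): TCP orientation.
- robot.current_contact_force(): force on the tool from outside, world axes, zero at the start.
- robot.current_torque(): the same for the moment, N m.
- robot.current_finger_gap(): opening from 0.0 (shut) to 1.0 (fully open).
- robot.current_gripper_force(): force on a finger pad.
Only numpy, scipy, OpenCV 4.12 (cv2) and the standard library are available. Lean on these libraries where they do the work, as an engineer would, in place of code of your own. Each camera call takes 0.05 s, during which the arm holds its last target. There are 200 camera calls.

## Working session

There is one attempt and no reset: what is moved stays moved. The work goes in short steps, each a Python script; the robot and the scene stay as the last script left them, time stands still between calls to the robot, and variables do not carry over. Pictures are saved under pics/ and viewed, at most 10 in all, crops included, and the job is handed in when it is done.

```bash
mkdir -p pics; ls; cat > h.py <<'E'
import numpy as np, cv2
from station import robot, fingers, vision, workorder, recognise
def cal(n):
    c=vision.calibration(n); return np.array(c["mtx"]),np.array(c["extrinsics"])
def ray(n,u,v):
    K,E=cal(n); d=np.linalg.inv(K)@[u,v,1]; d=np.array([d[0],-d[1],-d[2]])
    R=E[:3,:3]; return -R.T@E[:3,3], R.T@d
def at_z(n,u,v,z):
    o,d=ray(n,u,v); return o+d*(z-o[2])/d[2]
def proj(n,p):
    K,E=cal(n); q=E[:3,:3]@np.array(p)+E[:3,3]; q=K@[q[0],-q[1],-q[2]]; return q[:2]/q[2]
E
python3 - <<'E'
from h import *
print(vision.calibration("scene").keys())
for n in ("scene","side"):
    im=vision.grab_frame(n); cv2.imwrite(f"pics/{n}0.png",im[:,:,::-1])
    print(n,ray(n,280,210))
    for l in ["fixture","strap","lever","pad","block","spool","pot","sanding_block","glue"]:
        print(l,[(np.round(d["rect"]).astype(int).tolist(),round(d["p"],2)) for d in recognise(l,n)[:3]])
print(robot.current_time_s())
E
```

```text
pics
dict_keys(['mtx', 'extrinsics'])
scene (array([0.23175908, 0.30273278, 0.68200626]), array([ 0.39865318, -0.61202141, -0.68310993]))
fixture [([261, 248, 93, 90], 0.56)]
strap [([236, 232, 34, 62], 0.74), ([273, 238, 30, 28], 0.19)]
lever []
pad []
block [([316, 215, 29, 22], 0.88), ([312, 301, 36, 35], 0.86), ([260, 249, 94, 92], 0.74)]
spool [([352, 202, 16, 17], 0.46)]
pot [([294, 341, 13, 28], 0.83)]
sanding_block [([294, 184, 21, 22], 0.61)]
glue [([158, 244, 16, 32], 0.83)]
side (array([ 0.4921614 , -1.25428849,  0.65973391]), array([ 0.08361963,  0.88111361, -0.46552178]))
fixture [([286, 220, 73, 65], 0.9)]
strap [([297, 199, 52, 32], 0.89)]
lever []
pad [([313, 197, 26, 23], 0.61)]
block [([220, 226, 26, 18], 0.81), ([333, 236, 21, 19], 0.78), ([270, 266, 29, 27], 0.7)]
spool [([242, 288, 18, 23], 0.72)]
pot [([214, 209, 12, 16], 0.69)]
sanding_block [([314, 282, 23, 29], 0.6)]
glue [([338, 202, 9, 24], 0.73), ([288, 218, 76, 72], 0.22)]
1.0
```

View pics/scene0.png

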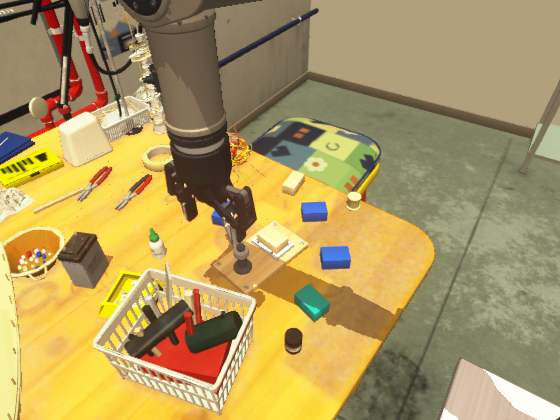

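View pics/side0.png

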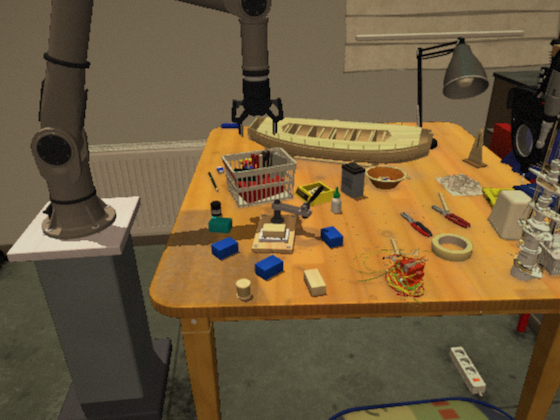

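The scene view shows the fixture with its post near (242,262) and the block near (273,238), and the arm partly hides the strap. In the side view the post is near (277,215), with strap and lever pointing right to about (322,192). I'll zoom in on both.

```bash
python3 - <<'E'
from h import *
a=cv2.imread("pics/scene0.png")[190:310,190:320]; b=cv2.imread("pics/side0.png")[170:290,230:360]
f=lambda i:cv2.resize(i,(390*1,360),interpolation=cv2.INTER_CUBIC)
cv2.imwrite("pics/z.png",np.hstack([f(a),f(b)]))
for n,pts in (("scene",[(242,270,.015),(273,238,.045)]),("side",[(277,222,.015),(274,229,.045)])):
    for u,v,z in pts: print(n,u,v,at_z(n,u,v,z).round(3))
for l,u,v,h in [("spool",352,202,.018),("pot",294,341,.021),("sanding",294,184,.013),("glue",158,244,.042)]: print(l,at_z("scene",u,v,h).round(3))
for l,u,v,h in [("spool",242,288,.018),("pot",214,209,.021),("sanding",314,282,.013),("glue",338,202,.042)]: print(l,at_z("side",u,v,h).round(3))
E
```

```text
scene 242 270 [ 0.588 -0.096  0.015]
scene 273 238 [ 0.568 -0.185  0.045]
side 277 222 [ 0.592 -0.108  0.015]
side 274 229 [ 0.575 -0.199  0.045]
spool [ 0.484 -0.413  0.018]
pot [ 0.41  -0.014  0.021]
sanding [ 0.645 -0.401  0.013]
glue [ 0.77  -0.038  0.042]
spool [ 0.481 -0.412  0.018]
pot [ 0.407 -0.012  0.021]
sanding [ 0.65  -0.403  0.013]
glue [ 0.783 -0.056  0.042]
```

View pics/z.png

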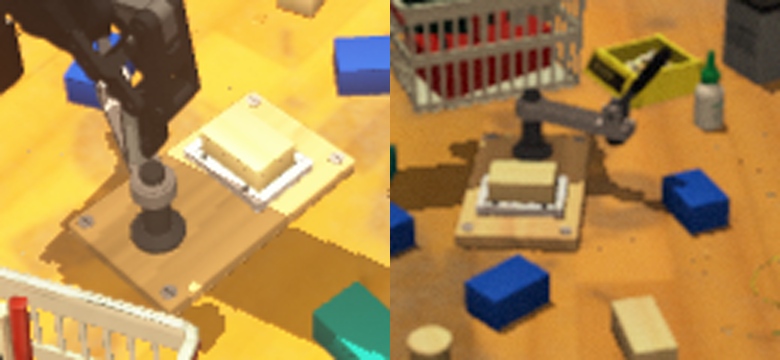

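The zoom shows the strap pointing roughly along world +x from the post at side (277,203) to its end at about (306,213). The lever tip is near side (321,188). The basket and yellow tray are behind, and their clearance needs checking.

```bash
python3 - <<'E'
from h import *
print("post", at_z("scene",240.7,246.7,.08), at_z("side",277,202.7,.08))
print("strap end side", at_z("side",305.7,212.7,.065), "lever tip", at_z("side",321,188,.155))
# board corners, scene crop/3
for n,pts in (("scene",[(72,222),(165,308),(355,160),(252,92)]),("side",[(477-390,132),(458-390,240),(578-390,248),(590-390,140)])):
    o=(190,190) if n=="scene" else (230,170)
    for p in pts: print(n,"corner",at_z(n,o[0]+p[0]/3,o[1]+p[1]/3,.015).round(3))
print("basket bottom R side",at_z("side",293,195,0),"scene nearest rim@.08/.1",at_z("scene",253,300,.08),at_z("scene",253,300,.1))
print("basket rim ",at_z("scene",253,300,.06),at_z("side",295,155,.1),at_z("side",295,155,.06))
print("tray side",at_z("side",300,197,0),at_z("side",318,204,0),at_z("side",337,190,.03))
print(vision.calibration("wrist"))
E
```

```text
post [ 0.59121554 -0.10287474  0.08      ] [ 0.59239376 -0.11143174  0.08      ]
strap end side [ 0.66860717 -0.15417135  0.065     ] lever tip [ 0.70310335 -0.18894126  0.155     ]
scene corner [ 0.649 -0.076  0.015]
scene corner [ 0.549 -0.053  0.015]
scene corner [ 0.508 -0.237  0.015]
scene corner [ 0.613 -0.256  0.015]
side corner [ 0.542 -0.051  0.015]
side corner [ 0.514 -0.249  0.015]
side corner [ 0.616 -0.275  0.015]
side corner [ 0.653 -0.083  0.015]
basket bottom R side [0.66495253 0.09613094 0.        ] scene nearest rim@.08/.1 [ 0.49636029 -0.01323752  0.08      ] [ 0.48756964 -0.00274028  0.1       ]
basket rim  [ 0.50515094 -0.02373477  0.06      ] [0.68631441 0.20605425 0.1       ] [0.70018908 0.31041403 0.06      ]
tray side [0.68603613 0.0779343  0.        ] [0.73613168 0.01960831 0.        ] [0.80415737 0.05268421 0.03      ]
{'mtx': array([[357.65992823,   0.        , 280.20609447],
       [  0.        , 357.65992823, 209.38611174],
       [  0.        ,   0.        ,   1.        ]]), 'T_tool_cam': array([[-2.62342841e-04,  9.65584224e-01,  2.60090442e-01,
         6.56208341e-02],
       [ 9.99999962e-01,  2.74633846e-04, -1.09165030e-05,
        -1.16033423e-04],
       [-8.19704415e-05,  2.60090429e-01, -9.65584259e-01,
        -1.24537263e-01],
       [ 0.00000000e+00,  0.00000000e+00,  0.00000000e+00,
         1.00000000e+00]])}
```

```bash
cat >> h.py <<'E'
from scipy.spatial.transform import Rotation as Ro
def wpose():
    p=np.array(robot.current_tool_pos()); r=Ro.from_euler("xyz",robot.current_eef_rot(),degrees=True).as_matrix()
    T=np.eye(4);T[:3,:3]=r;T[:3,3]=p
    return T@np.array(vision.calibration("wrist")["T_tool_cam"])
def w_at_z(T,u,v,z):
    d=np.linalg.inv(np.array(vision.calibration("wrist")["mtx"]))@[u,v,1]; d=T[:3,:3]@[d[0],-d[1],-d[2]]
    o=T[:3,3]; return o+d*(z-o[2])/d[2]
def w_proj(T,p):
    q=T[:3,:3].T@(np.array(p)-T[:3,3]); q=np.array(vision.calibration("wrist")["mtx"])@[q[0],-q[1],-q[2]]; return q[:2]/q[2]
E
python3 - <<'E'
from h import *
print(robot.current_eef_rot())
robot.move_to([.66,-.10,.25],[180,0,150])
fingers.gripper_to(0.0)
T=wpose(); im=vision.grab_frame("wrist"); np.save("T1.npy",T)
cv2.imwrite("pics/w1.png",im[:,:,::-1])
for l in ["strap","lever","lever_press","strap_mid","pad","block","fixture"]:
    try: print(l,[(np.round(d["rect"]).astype(int).tolist(),round(d["p"],2)) for d in recognise(l,"wrist")[:2]])
    except Exception as e: print(l,e)
print(robot.current_joint_positions(),robot.current_time_s(), robot.current_contact_force())
E
```

```text
[-1.79999175e+02  4.47962676e-04  9.00053003e+01]
strap [([229, 206, 51, 202], 0.7)]
lever [([219, 264, 32, 92], 0.82)]
lever_press [([223, 265, 32, 89], 0.83)]
strap_mid [([230, 204, 48, 200], 0.68)]
pad []
block [([35, 200, 69, 58], 0.95), ([222, 279, 52, 53], 0.9)]
fixture [([191, 180, 216, 254], 0.67), ([223, 265, 29, 87], 0.52)]
[10.68848057 32.46177438 -6.25309675 64.70519648  3.37610563 83.00001955
 64.99351731] 3.2417 [-0.9250293   0.2020538  -0.35489522]
```

View pics/w1.png

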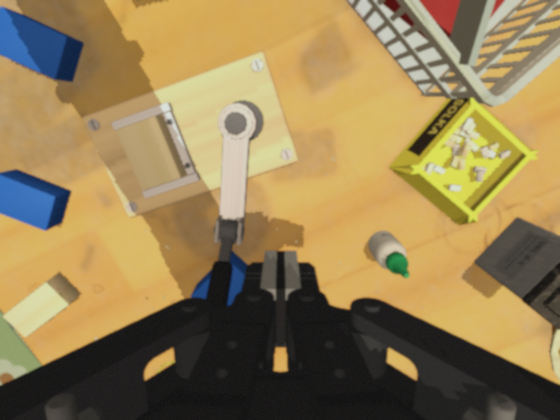

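The wrist view shows the post at (236,121), the strap running down to about (231,215), the handle near (227,262) and the board corners. The push side, to the right of the strap, is free.

```bash
python3 - <<'E'
from h import *
T=np.load("T1.npy")
p=w_at_z(T,236,122,.08); e=w_at_z(T,232.5,210,.072)
c=[w_at_z(T,*q,.015) for q in [(85,122),(265,53),(297,158),(132,214)]]
print(p,e,np.linalg.norm((e-p)[:2]),np.degrees(np.arctan2(*(e-p)[1::-1])))
print(np.round(c,4)); 
d=(c[0]+c[3]-c[1]-c[2])[:2]/2; w=(c[2]+c[0]*0-c[1])[:2]; print("len",np.hypot(*d),"w",np.hypot(*w),np.hypot(*(c[3]-c[0])[:2]),"-y dir",np.degrees(np.arctan2(d[1],d[0])),"x dir",np.degrees(np.arctan2(w[1],w[0])))
u=d/np.hypot(*d); print("post from back edge:",(c[1]+c[2])[:2]/2+u*.04)
print("lever end", w_at_z(T,225,305,.155))
E
```

```text
[ 0.59130629 -0.1013256   0.08      ] [ 0.65314269 -0.14448194  0.072     ] 0.07540695198392855 -34.91163357136702
[[ 0.515  -0.2364  0.015 ]
 [ 0.5492 -0.0525  0.015 ]
 [ 0.6492 -0.0744  0.015 ]
 [ 0.6138 -0.2522  0.015 ]]
len 0.18418405085949804 w 0.10230648233013628 0.09998755383550383 -y dir -100.88571279002207 x dir -12.3826027287519
post from back edge: [ 0.59165012 -0.1027067 ]
lever end [ 0.69396004 -0.16354987  0.155     ]
```

```bash
cat >> h.py <<'E'
P=np.array([.5915,-.103])
def pose(th,r,s,ztip):
    t=np.radians(th); e=np.array([np.cos(t),np.sin(t)]); n=np.array([-e[1],e[0]])
    return [*(P+r*e+s*n),ztip+.017],[180,0,th+180]
E
python3 - <<'E'
from h import *
print(robot.tip_reach)
th0=-34; r=.057
robot.move_to(*pose(th0,r,.050,.12))
print("down",robot.line_to(*pose(th0,r,.050,.055),velocity=.08,f_stop=8))
print("in",robot.line_to(*pose(th0,r,.026,.055),velocity=.05,f_stop=6),robot.current_contact_force())
for th in list(np.arange(-42,-98,-8))+[-98]:
    hit=robot.line_to(*pose(th,r,.0255,.055),velocity=.06,f_stop=15)
    print(th,hit,np.round(robot.current_contact_force(),1))
    if hit: break
print(robot.current_time_s(),robot.current_tool_pos(),robot.current_eef_rot())
im=vision.grab_frame("side"); cv2.imwrite("pics/s2.png",cv2.resize(im[150:290,210:380,::-1],None,fx=4,fy=4))
E
```

```text
0.017
down False
in False [ 0.04098824  0.0577757  -0.73909228]
-42 False [0.2 0.7 0.7]
-50 False [ 0.2 -0.2 -0.4]
-58 False [-0.   0.   0.4]
-66 False [-0.4  0.3  0. ]
-74 False [0.5 1.3 0.8]
-82 False [-0.2  0.2 -0.6]
-90 False [-0.5 -0.7  0.5]
-98 False [ 0.3  0.5 -0.8]
7.7 [ 0.60856677 -0.16282299  0.07186473] [-1.79937050e+02  5.31543119e-03  8.22791466e+01]
```

View pics/s2.png

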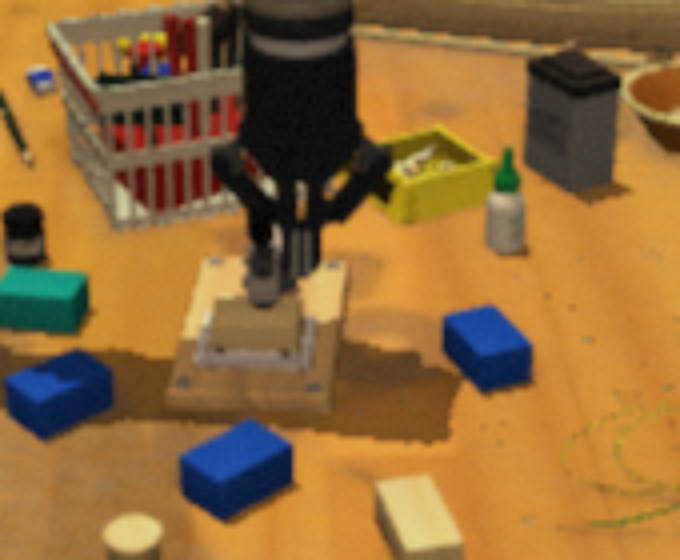

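The strap has swung with the finger and now stands nearly over the block at about (265,280), with the block still in place. I'll push on until it meets the stop.

```bash
python3 - <<'E'
from h import *
r=.057
for th in np.arange(-99.5,-113,-1.5):
    hit=robot.line_to(*pose(th,r,.0255,.055),velocity=.02,f_stop=9)
    print(th,hit,np.round(robot.current_contact_force(),1))
    if hit: break
y=robot.current_eef_rot()[2]; th=y-180; 
pp=np.array(robot.current_tool_pos()); print(pp,y)
print("t",robot.current_time_s())
# back off sideways, rise, look from above
t=np.radians(th); n=np.array([-np.sin(t),np.cos(t),0])
robot.line_to(pp+n*.03); robot.line_to(pp+n*.03+[0,0,.18],velocity=.25)
robot.move_to(*pose(-101,.13,.03,.235))
T=wpose(); im=vision.grab_frame("wrist"); np.save("T2.npy",T)
cv2.imwrite("pics/w2.png",im[:,:,::-1])
for l in ["strap","lever"]: print(l,[(np.round(d["rect"]).astype(int).tolist(),round(d["p"],2)) for d in recognise(l,"wrist")[:2]])
print(robot.current_time_s())
E
```

```text
-99.5 False [ 0.8 -0.5 -0.9]
-101.0 False [ 1.   0.4 -0.6]
-102.5 False [2.3 0.9 0.1]
-104.0 False [ 5.7 -0.  -3.7]
-105.5 False [ 8.   0.2 -5.2]
-107.0 False [10.1 -0.8 -6.3]
-108.5 False [13.4 -1.7 -8.4]
-110.0 False [ 15.6  -2.8 -10.5]
-111.5 False [ 17.9  -3.2 -10.6]
[ 0.6035548  -0.16641737  0.07368929] 68.58890359996647
t 10.0
strap [([242, 116, 42, 227], 0.65)]
lever [([238, 182, 25, 99], 0.62)]
11.8083
```

View pics/w2.png

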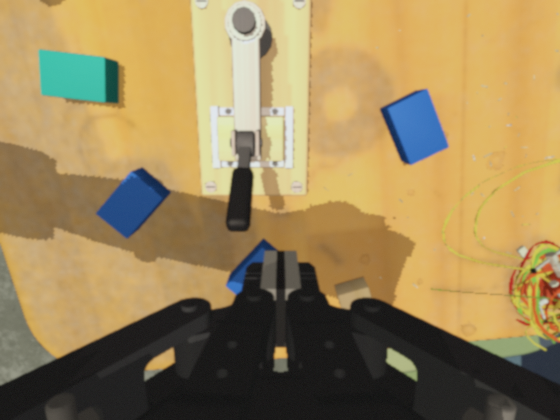

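The strap is over the block against its stop: the force rose steadily to about 20 N there. Post at (244,20), pivot about (245,143), handle end about (238,222). Next I'll measure the line of the strap and handle.

```bash
python3 - <<'E'
from h import *
T=np.load("T2.npy")
p=w_at_z(T,244,20,.08); e=w_at_z(T,246,128,.072)
c=[w_at_z(T,*q,.015) for q in [(203,195),(306,194)]]
f=lambda a,b:np.degrees(np.arctan2(b[1]-a[1],b[0]-a[0]))
print(p,e,"strap dir",f(p,e),"board x",f(c[0],c[1]), c)
for z in (.12,.15,.16):
    q=w_at_z(T,238,222,z); print(z,q,np.hypot(*(q-p)[:2]),f(p,q))
for th in (-100,-101,-102):
    for a in (57,52,45,0):
        a=np.radians(a); x=pose(th,.09+.087*np.cos(a),0,0)[0]; x[2]=.082+.087*np.sin(a); print(th,np.degrees(a).round(),w_proj(T,x).round(0),end=" ")
    x=pose(th,.09,0,0)[0]; x[2]=.082; print("pivot",w_proj(T,x).round(0))
E
```

```text
[ 0.59197932 -0.10296917  0.08      ] [ 0.57531131 -0.18005444  0.072     ] strap dir -102.20112009329335 board x -10.649285443946484 [array([ 0.51109026, -0.23817139,  0.015     ]), array([ 0.61524389, -0.25775596,  0.015     ])]
0.12 [ 0.55950197 -0.2444542   0.12      ] 0.14516470442484083 -102.92806389128137
0.15 [ 0.56510393 -0.23615632  0.15      ] 0.13587164001438745 -101.40832886503031
0.16 [ 0.56697124 -0.23339036  0.16      ] 0.13279717344328615 -100.85462869643712
-100 57.0 [242. 227.] -100 52.0 [243. 234.] -100 45.0 [245. 241.] -100 0.0 [253. 244.] pivot [249. 143.]
-101 57.0 [238. 227.] -101 52.0 [239. 234.] -101 45.0 [241. 241.] -101 0.0 [250. 244.] pivot [247. 143.]
-102 57.0 [234. 227.] -102 52.0 [235. 234.] -102 45.0 [237. 241.] -102 0.0 [246. 244.] pivot [245. 143.]
```

```bash
python3 - <<'E'
from h import *
th=-101.5
def lp(a,dz=0):
    a=np.radians(a); return pose(th,.09+.068*np.cos(a)-.006*np.sin(a)-.011,0,.082+.068*np.sin(a)+.006*np.cos(a)+dz)
robot.line_to(*pose(th,.09,0,.235))
print(robot.line_to(*lp(68),velocity=.12,f_stop=8))
for a in [60,52,44,36,28,20,12,6,2]:
    hit=robot.line_to(*lp(a),velocity=.05,f_stop=18)
    F=np.array(robot.current_contact_force()); print(a,hit,F.round(1))
    if hit or np.linalg.norm(F)>25: break
else:
    for dz in (-.001,-.003,-.005,-.007):
        hit=robot.line_to(*lp(0,dz),velocity=.015,f_stop=12)
        F=np.array(robot.current_contact_force()); print(dz,hit,F.round(1),robot.current_tool_pos())
        if hit or np.linalg.norm(F)>24: break
print(robot.current_time_s())
im=vision.grab_frame("side"); cv2.imwrite("pics/s3.png",cv2.resize(im[150:290,210:380,::-1],None,fx=4,fy=4))
E
```

```text
False
60 False [-0.6  1.2  0.3]
52 False [ 0.9 -0.1  1.5]
44 False [ 1.   1.  -0.4]
36 False [ 0.1 -0.3  0.2]
28 False [ 0.5 -0.3  0.2]
20 False [0.8 0.4 0.7]
12 False [-0.3  0.7  0.9]
6 False [-0.8  0.7  0.3]
2 False [-0.2 -0.3  1.6]
-0.001 False [-1.7  0.6  6.3] [ 0.56229728 -0.24713249  0.10504454]
-0.003 True [-1.   1.2  5.7] [ 0.56236716 -0.24710732  0.10505234]
16.6917
```

View pics/s3.png

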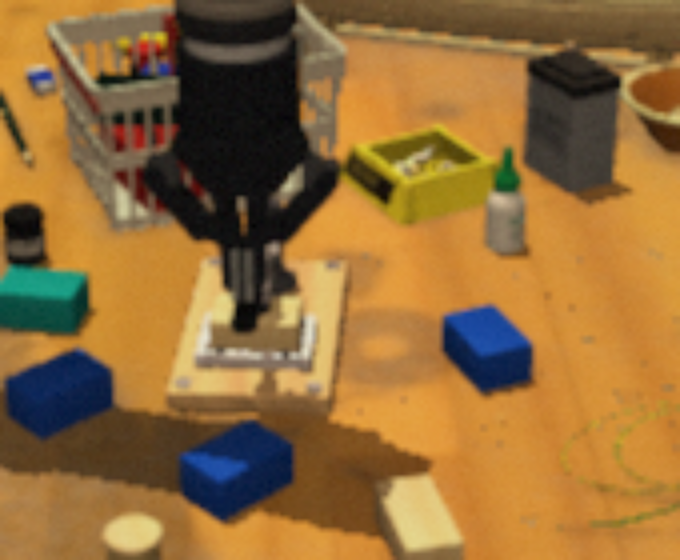

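The handle is level with the fingertip on it, tip z = 0.088, which is the expected end position. I'll press once more firmly, then withdraw and check.

```bash
python3 - <<'E'
from h import *
p=np.array(robot.current_tool_pos())
print(robot.line_to(p-[0,0,.006],velocity=.02,f_stop=20),np.array(robot.current_tool_pos())-p,robot.current_contact_force())
p=np.array(robot.current_tool_pos())
robot.line_to(p+[0,0,.06],velocity=.1)
robot.line_to(*pose(-101.5,.16,.0,.235),velocity=.25)
T=wpose(); np.save("T3.npy",T); im=vision.grab_frame("wrist")
robot.move_to([.45,.0,.35],[180,0,90])
im2=vision.grab_frame("side")
b=cv2.resize(im2[150:290,225:365,::-1],(420,420))
cv2.imwrite("pics/f.png",np.hstack([im[:,90:470,::-1],b]))
print(robot.current_time_s())
for a in (0,10,20):
    a=np.radians(a);x=pose(-101.5,.09+.087*np.cos(a),0,0)[0];x[2]=.082+.087*np.sin(a);print(w_proj(T,x)-[90,0],proj("side",x))
E
```

```text
True [ 1.10658390e-03 -3.05501455e-04 -5.28306429e-05] [-0.85380904  0.65175146  6.63033518]
19.5167
[190.35785552 212.83679324] [269.00932525 232.18018596]
[190.36422098 216.27424252] [268.91313532 226.71019548]
[190.3690801  216.67795338] [268.94578017 220.83730997]
```

View pics/f.png

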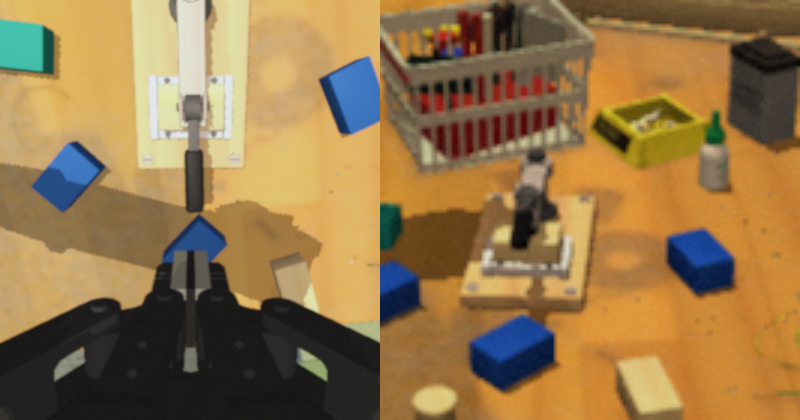

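The final picture shows the strap straight over the block. The handle end is at side (271,232), where a level handle should be (269,232), and the block and the objects around it have not moved.

```bash
python3 -c "
from h import *
print(workorder.close_job())"
```

```text
the job is handed in; nothing more can be done
None
```

I pushed the strap to its stop over the block, then pressed the cam lever level; the block is still in its nest, nothing around it moved, the arm is clear, and the job was handed in at about 20 s (no verdict was shown).

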